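# Swap the battery pack on the charger

## Robot

A 7-joint arm with a two-finger parallel gripper is mounted at the origin on a cart in front of the work surface, level with it; the furniture and walls round the work are solid. World frame = base frame: x ahead of the robot, y to its left, z up, the work surface at z = 0. Lengths are in m, angles in degrees, forces in N, time in s.
With the tool pointing down it reaches from about 0.4 to 0.875 m from the base axis. Payload 6.5 kg.
Tool frame: the origin (TCP) lies at the very end of the fingers, on their centre line; the grasp point (between the pads) lies 19 mm behind it; z points along the fingers, y is the line along which they close (so a half turn about z gives the same grasp; the last joint's range is limited). The gripper opens to 88 mm and grips with 3 to 60 N. Pads are 18 mm wide; open, the fingers measure 123 mm over their backs; the gripper's body (75 mm by 187 mm) begins 45 mm behind the grasp point.
Start: joints at [-80.627, 30.733, -0.252, 88.115, 0.149, 61.152, -4.079], TCP at [0.148, 0.633, 0.201] pointing down, gripper open.
Joint ranges: [-154.64, 154.64], [-21.42, 123.67], [-72.66, 72.17], [13.99, 137.28], [-74.86, 254.86], [10.95, 109.41], [-158.01, 158.01]. Speed limits (degrees/s): [136.94, 136.94, 180, 180, 180, 180, 180].

## Interface

Orientations are given as a 3x3 rotation matrix whose columns are the frame's x, y, z axes.
In Python, from bench import arm gives the robot as it stands.
- The arm moves only by the tool play_rows, never from a script. Its argument "series" is a list of rows, each a list of 6 numbers: the shift along the world's x, y, z normalised to -1 to 1, where 1 is 1 m, then the turn, a rotation vector about the world's x, y, z normalised to -1 to 1, where 1 is 2 pi rad. In form: [[dx, dy, dz, rx, ry, rz], ...]. A call has 1 to 20 rows; each row is the pose to reach, as a shift and turn from the pose commanded when the call began, turning the shorter way round; what a row does not reach only later rows make up. A row lasts 1/8 s, in which the tool goes at most 62.5 mm and 10.7 degrees, less where a joint would pass 70% of its speed; a pose out of reach is approached as far as the arm can. A call with a number of a shift or a turn outside -1 to 1 is refused whole. A call with a gripper value outside its range is refused whole. "hand" is the opening in per cent of the stroke, from 0 (shut) to 100 (fully open), set as the call begins (left out, the last holds). The fingers move at their own pace and stop on an object; the grip force is fixed at half the most. Time passes only in rows, so rows that repeat a pose let the fingers close. It gives the time, the measured TCP pose, the force, the opening and the grip force at its end, in the units of the state.
- arm.sense(): the state, without advancing time (a new reading comes with each control period).
- arm.read_camera(name): name is "side" or "top"; returns (picture, depth): 420x560x3 uint8, red, green, blue; 420x560 float32, m along the optical axis (not along the pixel's ray), 0 where there is no reading.
- arm.camera_info(name): a dict with "K" (3x3 intrinsics, pixels), "world_to_cam" (4x4, takes a point from world to camera coordinates). Camera axes: x right, y up, looking along -z (the intrinsics and any distortion apply to the point x, -y, -z); pixel columns grow to the right and rows downward; lengths in m; the calibration is good to about 2 mm. A picture is of the moment at which its call begins. camera_info takes no time and is no camera call.
- arm.hand_in(): hands the job in; it is judged then, once.
The state is a dict: "time": time; "joint_positions": joint angles; "qd": joint speeds; "tau": joint torques, N m; "position": TCP position; "eef_rot": TCP orientation; "force": force on the tool from outside, world axes, zero at the start; "torque": the same for the moment, N m; "gripper_width": finger opening in m; "grip_force": force on a finger pad.
Only numpy, scipy, OpenCV 4.12 (cv2) and the standard library are available. Lean on these libraries where they do the work, as an engineer would, in place of code of your own. Each camera call takes 0.05 s, during which the arm holds its last target. There are 200 camera calls.

## Task

The battery pack on the charger is full. Press the charger's spring catch so that the pack jumps free, slide it off the rails and stand it upright on the worktop, clear of the charger; then take the flat pack and slide it along the charger's rails until the catch clicks up behind it. Work gently, without forcing the charger, and leave the egg timer, the espresso cup and the food tin where they are.

Things in the scene. Friction and masses are not known exactly. Their poses are not given: they have to be found in the camera images.
- charger: Grey battery charger fixed to the worktop, 162 long, 80 wide, head 72 high. Origin: on the worktop under the middle of a seated pack; x points along the rails in the sliding-in direction. Slide-way 24 mm up, x -60 to +37. Rails with lips over a pack's runners, x -20 to +37, tops 38.5 mm up, side walls 61 apart (1.5 clearance a side); flared walls from x -52 lead in.
- charger_head: Upright grey head of the charger, 80 wide, 72 high, charger x +37 to +71; its face is the hard stop behind a seated pack. It should not take more than about 25 N. A cooker hood hangs 0.6 m above the worktop close behind: lift no higher than needed. Same origin and axes as charger.
- rail_entry (a point): Point on the slide-way at charger x -60, 24 mm above the worktop, just in front of the rails. A pack lowered with its origin here clears the lips and rests its front half on the slide-way; slid along charger +x it enters the rails. A pack slid back to here can be lifted off.
- seat (a point): Point on the slide-way at charger x 0: where a latched pack's origin is. A pack can go only 2 mm past it to the hard stop and must go up to 1 mm past it for the catch to click. Sprung contacts in the head meet the pack from 10 mm before and push back with 5 N rising to 10 N; with the catch and friction, seating takes 10 to 18 N.
- catch_pad (a point): Middle of the top of the catch's ribbed metal thumb pad, 28 (along the rails) x 36 mm, free-standing in front of the rails at charger x -78, 22 mm above the worktop. Its tongue carries a hook that stands behind the tail of a seated pack at x -35. Press the pad straight down 9 mm or more (2 to 4 N; it stops at about 11 mm): a seated pack jumps back 10 to 25 mm and stays free, held only by the rails.
- catch (a joint): Angle of the catch tongue about its pivot 111 mm behind the pad: 0 = up (latched, or charger empty), about 0.07 = hook just below the pack, 0.105 = stop. A pack sliding in or standing half out holds it down; it springs up to 0 with a click when the pack is home.
- charged_pack: Battery pack, 0.3 kg: black case 70 long, 44 wide, from 9 to 54 mm above the underside, on two grey runners, 58 wide over all. Starts latched on the charger. Origin: middle of the underside; x points to the brass contact end, which goes in first; a small gauge is on top at the tail. Grip it across the 44 mm case, 33 to 45 mm above its underside, to stay clear of the rails.
- flat_pack: The other battery pack, same shape and axes as charged_pack; starts standing on the worktop left of the charger.
- egg_timer: White wind-up egg timer, 60 mm diameter, 54 high, on the worktop behind the work; origin: centre of its underside. Leave alone.
- espresso_cup: White espresso cup with handle, 64 x 91 mm, 50 high, behind the work; origin: centre of its underside. Leave alone.
- food_tin: Small food tin with a paper label, 57 mm diameter, 72 high, behind the charger; origin: centre of its underside. Leave alone.

How it is judged (in metres and radians):
On the way, in this order (a step that is already met when the one before it is completed fails the run):
1. the catch is pressed and the charged pack has sprung back at least 6 mm (x of charged_pack in the frame of charger below -0.006 m), for 0.1 s.
2. the charged pack stands upright on the worktop, clear of the charger, released and at rest (height (world z) of charged_pack below 0.006 m and horizontal distance between charged_pack and charger above 0.09 m and angle between charged_pack's own z axis and vertical below 0.1 rad and linear speed of charged_pack below 0.02 m/s and contact force between charged_pack and the fingers below 0.2 N), for 0.2 s.
At the end, for the whole second after the job is handed in: The charged pack stands upright and still on the worktop, its middle over 90 mm from the charger's origin; the flat pack is on the charger's rails, within 3 mm of its seat along the rails, level and straight (4 degrees), with the catch sprung up behind it (joint under 0.02 rad) (all of step 2 and x of flat_pack in the frame of charger between -0.003 and 0.003 m and y of flat_pack in the frame of charger between -0.004 and 0.004 m and z of flat_pack in the frame of charger below 0.028 m and angle between flat_pack's own z axis and vertical below 0.07 rad and angle between the x axis of flat_pack and the x axis of charger, either way round below 0.07 rad and value of joint catch below 0.02 rad and linear speed of flat_pack below 0.02 m/s); the robot touches nothing.
It fails at once if a pack is rammed against the charger's head: over 25 N (contact force between charger_head and anything else above 25 N).
It fails at once if the charger is forced: over 80 N on it (contact force between charger and anything else above 80 N).
It fails at once if the egg timer is moved more than 15 mm or tipped (distance of egg_timer from where it was at the start of the episode above 0.015 m or angle between egg_timer's own z axis and vertical above 0.2 rad).
It fails at once if the espresso cup is moved more than 15 mm or tipped (distance of espresso_cup from where it was at the start of the episode above 0.015 m or angle between espresso_cup's own z axis and vertical above 0.2 rad).
It fails at once if the food tin is moved more than 15 mm or tipped (distance of food_tin from where it was at the start of the episode above 0.015 m or angle between food_tin's own z axis and vertical above 0.2 rad).
It also fails if it takes over 64 s, if anything falls off the work surface, if the arm or the gripper's body presses on something with over 40 N, if the wrist force passes 120 N, or if a joint passes its speed limit or range.

## Working session

There is one attempt and no reset: what is moved stays moved. The work goes in short steps, Python scripts to look and compute and a tool call to move; the robot and the scene stay as the last step left them, time stands still between calls to the robot, and variables do not carry over. Pictures are saved under pics/ and viewed, at most 10 in all, crops included, and the job is handed in when it is done.

Besides the shell and the picture viewer there is one more tool, called after "Call:" as name([rows], argument=value, ...), one row to a line, values as JSON. play_rows: Moves the arm, as the interface text tells. Scaled input: -1 to 1 covers 1 m each way for a shift and 2 pi rad each way for a turn. Its arguments: {"type":"object","properties":{"series":{"type":"array","items":{"type":"array","items":{"type":"number"}}},"hand":{"type":"number"}},"required":["series"]}

```bash
mkdir -p pics; ls; python3 - <<'E'
from bench import arm
import cv2,numpy as np
for n in("top","side"):
    p,d=arm.read_camera(n); cv2.imwrite(f"pics/{n}0.png",p[:,:,::-1]); np.savez(f"{n}0.npz",p=p,d=d)
    i=arm.camera_info(n); print(n,i["K"],i["world_to_cam"],i.keys())
s=arm.sense(); print(s["time"],s["position"],s["eef_rot"],s["gripper_width"])
E
```

```text
pics
top [[499.12293615   0.         277.19178902]
 [  0.         499.12293615 207.5978788 ]
 [  0.           0.           1.        ]] [[ 3.11088676e-03 -9.99838143e-01 -1.77203330e-02  8.26262115e-02]
 [ 9.90756416e-01  6.78455323e-04  1.35651260e-01 -5.97651157e-01]
 [-1.35617282e-01 -1.79785293e-02  9.90598165e-01 -8.23706595e-01]
 [ 0.00000000e+00  0.00000000e+00  0.00000000e+00  1.00000000e+00]] dict_keys(['K', 'world_to_cam'])
side [[534.93538     0.        285.9393255]
 [  0.        534.93538   205.2345666]
 [  0.          0.          1.       ]] [[ 9.99525703e-01  2.81316789e-02 -1.25290962e-02 -5.61697594e-01]
 [ 5.09823138e-04  3.91675254e-01  9.20103383e-01 -8.23698770e-02]
 [ 3.07913899e-02 -9.19673368e-01  3.91475142e-01 -9.21262098e-01]
 [ 0.00000000e+00  0.00000000e+00  0.00000000e+00  1.00000000e+00]] dict_keys(['K', 'world_to_cam'])
0.1 [0.14796051 0.63232877 0.1999188 ] [[-9.73724720e-01  2.27728192e-01 -1.99015672e-04]
 [ 2.27728230e-01  9.73723567e-01 -1.50627741e-03]
 [-1.49235582e-04 -1.51202104e-03 -9.99998846e-01]] 0.088491830109313
```

View pics/top0.png

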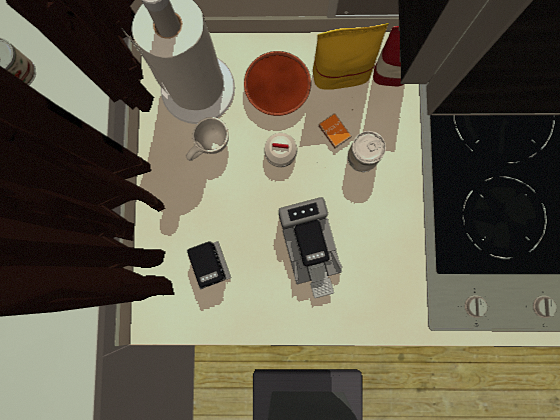

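View pics/side0.png

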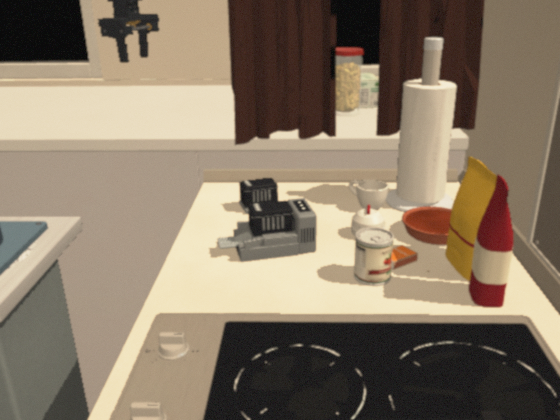

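The top view shows the flat pack at about px (208,265). The charger runs from its head at (303,212) to its pad at (321,286), with the seated pack at (312,243). The side view agrees.

```bash
cat > h.py <<'E'
import numpy as np,cv2
from bench import arm
def cam(n):
    i=arm.camera_info(n); return np.array(i["K"]),np.linalg.inv(np.array(i["world_to_cam"]))
def cloud(n,d):
    K,C=cam(n); v,u=np.mgrid[:d.shape[0],:d.shape[1]]
    P=np.stack([(u-K[0,2])/K[0,0]*d,-(v-K[1,2])/K[1,1]*d,-d,np.ones_like(d)],-1)
    return (P@C.T)[...,:3]
def ray(n,uv,z):
    K,C=cam(n); o=C[:3,3]; r=C[:3,:3]@np.array([(uv[0]-K[0,2])/K[0,0],-(uv[1]-K[1,2])/K[1,1],-1.])
    return o+r*(z-o[2])/r[2]
def rect(W,mask):
    q=W[mask][:,:2]; (c,s,a)=cv2.minAreaRect((q*1000).astype(np.float32)); return len(q),np.round(c,1),np.round(s,1),round(a,2)
E
python3 - <<'E'
from h import *
f=np.load("top0.npz");p,d=f["p"],f["d"];W=cloud("top",d)
print("table z",np.median(W[300:340,150:280,2]), np.median(W[300:330,350:410,2]))
v,u=np.mgrid[:420,:560]; z=W[...,2]
def R(a,b,c,e): return (u>a)&(u<b)&(v>c)&(v<e)
print("flat top",rect(W,R(180,240,230,300)&(z>.047)&(z<.060)))
print("seat top",rect(W,R(290,335,215,272)&(z>.0745)&(z<.085)))
print("head",rect(W,R(270,335,190,228)&(z>.066)&(z<.0745)))
print("rails/body low",rect(W,R(270,350,190,300)&(z>.033)&(z<.0405)))
print("charger all",rect(W,R(270,350,190,300)&(z>.012)))
print("pad",rect(W,R(300,340,270,300)&(z>.014)&(z<.03)))
for n,r in(("cup",R(185,235,110,165)),("timer",R(260,300,128,170)),("tin",R(345,388,128,172))): print(n,rect(W,r&(z>.03)),W[r,2].max())
c=cv2.resize(p[180:320,180:350,::-1],None,fx=4.5,fy=4.2,interpolation=cv2.INTER_CUBIC);cv2.imwrite("pics/c0.png",c)
E
```

```text
table z 0.0010274267899494371 0.0011084886932755666
flat top (1080, array([499.8, 205.4]), array([70.6, 44.6]), 21.03)
seat top (1135, array([542.1,  28.4]), array([85.2, 44.5]), 16.07)
head (763, array([585.1,  39.4]), array([38.1, 79.7]), 15.58)
rails/body low (629, array([527.3,  24.8]), array([90.7, 82.8]), 15.75)
charger all (4082, array([523.5,  30.2]), array([162.2,  96.1]), 15.11)
pad (635, array([466.6,   9.4]), array([44.6, 66.2]), 0.17)
cup (600, array([607.8, 166.5]), array([310.2,  87.2]), 21.89) 0.8984985380758038
timer (800, array([606.5,  78.5]), array([ 55.2, 252.8]), 89.95) 0.8984985380758038
tin (1062, array([595.3, -20.7]), array([ 56.4, 285.3]), 63.5) 0.8984985380758038
```

View pics/c0.png

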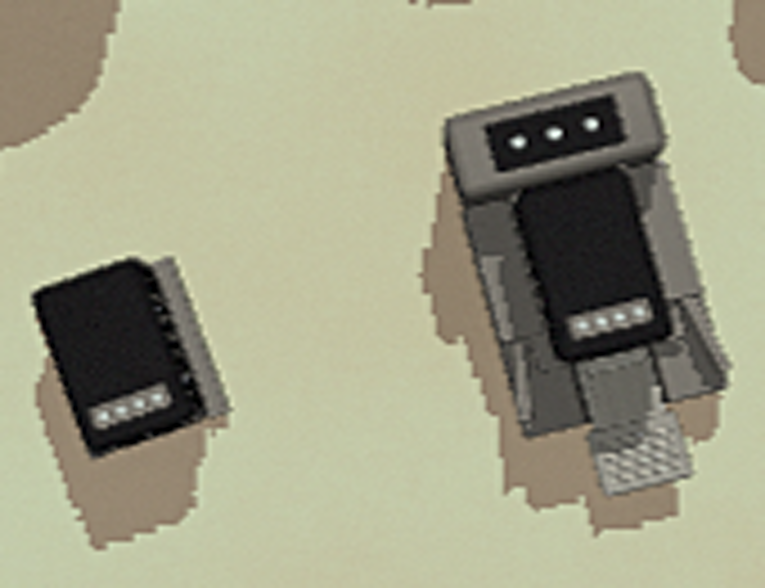

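```bash
python3 - <<'E'
from h import *
f=np.load("top0.npz");p,d=f["p"],f["d"];W=cloud("top",d)
v,u=np.mgrid[:420,:560]; z=W[...,2]
def R(a,b,c,e): return (u>a)&(u<b)&(v>c)&(v<e)
for t in(.0745,.076,.0765):
  print("seat top",rect(W,R(290,335,215,272)&(z>t)&(z<.085)))
m=R(290,335,218,272)&(z>.076)&(z<.083)
th=np.radians(15.7);e=np.array([np.cos(th),np.sin(th)]);n=np.array([-e[1],e[0]])
q=W[m][:,:2]*1000; print("along",np.percentile(q@e,[0,1,5,95,99,100]),"across",np.percentile(q@n,[0,1,5,50,95,99,100]))
m=R(270,335,190,232)&(z>.071)&(z<.0745); q=W[m][:,:2]*1000
print("head along",np.percentile(q@e,[0,1,5,95,99,100]),"across",np.percentile(q@n,[0,1,5,50,95,99,100]))
b=(p.max(2)<70)
# rail edges heights
m=R(270,350,190,300)&(z>.036)&(z<.042); q=W[m][:,:2]*1000
print("rails across",np.percentile(q@n,[0,1,5,50,95,99,100]),np.percentile(q@e,[0,1,99,100]))
m=R(300,340,270,300)&(z>.019)&(z<.027)&(p.min(2)>90); m&=abs(W[...,:2]@n*1000+119)<25;q=W[m][:,:2]*1000;print("pad",rect(W,m),np.percentile(q@e,[0,1,99,100]),np.percentile(q@n,[1,99]),np.median(z[m]))
# side-view pack top
f=np.load("side0.npz");S=cloud("side",f["d"]);zz=S[...,2];P=S.reshape(-1,3)
for nm,c,lo,hi,rr in(("seat",(.535,.026),.0745,.083,.06),("flat",(.5,.205),.049,.06,.06)):
  mm=(np.hypot(S[...,0]-c[0],S[...,1]-c[1])<rr)&(zz>lo)&(zz<hi);print("side",nm,rect(S,mm),np.median(zz[mm]))
E
```

```text
seat top (1135, array([542.1,  28.4]), array([85.2, 44.5]), 16.07)
seat top (1064, array([542.1,  28.3]), array([84.9, 44.2]), 15.74)
seat top (1022, array([540.6,  28.2]), array([80.5, 44.4]), 15.29)
along [487.08521763 488.40148507 491.03002967 552.50352337 555.56924455
 568.51274405] across [-141.53278295 -140.63119824 -138.77889083 -119.43340139 -100.3166115
  -98.51430753  -97.27566975]
head along [537.3664764  559.07418135 560.68437439 589.95620733 591.3313073
 592.04929747] across [-159.25088212 -157.90879384 -154.19156887 -120.31504976  -85.42191038
  -82.14175416  -81.3733826 ]
rails across [-160.22980233 -159.3771501  -158.16338223  -95.41334765  -80.86684048
  -79.72356193  -77.44722272] [469.03178748 471.62914666 558.61681453 570.23594555]
pad (412, array([466.6,   6.8]), array([44.6, 39.7]), 0.2) [430.80835515 431.89615004 473.91649999 477.80428872] [-141.41584693 -101.36604671] 0.023198928271575325
side seat (446, array([543.4,  23.7]), array([86.7, 43.1]), 16.11) 0.07745854321952775
side flat (315, array([499.5, 200.9]), array([70.2, 44. ]), 21.12) 0.05304961489388599
```

```bash
python3 - <<'E'
from h import *
d=np.load("top0.npz")["d"];W=cloud("top",d).reshape(-1,3);W=W[d.ravel()>0]
for y in np.arange(.15,.9,.1):
  m=(abs(W[:,1]-y)<.05)&(W[:,2]>.12)
  if m.any(): q=W[m];i=q[:,0].argmin();print(round(y,2),m.sum(),"min x at",q[i].round(3),"min z",q[:,2].min().round(3))
E
```

```text
0.15 1129 min x at [0.794 0.2   0.137] min z 0.12
0.25 22812 min x at [0.448 0.275 0.442] min z 0.12
0.35 18162 min x at [0.473 0.3   0.485] min z 0.123
0.45 503 min x at [0.797 0.499 0.124] min z 0.12
0.55 299 min x at [0.796 0.502 0.162] min z 0.123
```

Call:
play_rows([
  [0.15,-0.2,0,0,0,0.03],
  [0.15,-0.2,0,0,0,0.05],
  [0.15,-0.2,0,0,0,0.08],
  [0.15,-0.2,0,0,0,0.08],
  [0.31,-0.629,-0.08,0,0,0.08],
  [0.31,-0.629,-0.08,0,0,0.08],
  [0.31,-0.629,-0.08,0,0,0.08],
  [0.31,-0.629,-0.08,0,0,0.08],
  [0.31,-0.629,-0.08,0,0,0.08],
  [0.31,-0.629,-0.08,0,0,0.08],
  [0.31,-0.629,-0.08,0,0,0.08],
  [0.31,-0.629,-0.08,0,0,0.08],
  [0.31,-0.629,-0.08,0,0,0.08],
], hand=0)

```text
time: 1.72
position: [0.458, 0.0017, 0.1202]
eef_rot: [[-0.964, -0.265, -0.001], [-0.265, 0.964, -0.001], [0.001, -0.001, -1.0]]
force: [-0.9, 0.5, -0.5]
gripper_width: 0.0003
grip_force: 0.0
```

Tilt 15° and go down to just above the pad.

Call:
play_rows([
  [0,0,-0.03,0.0056,-0.02,0],
  [0,0.001,-0.06,0.0113,-0.04,0],
  [0,0.001,-0.085,0.0113,-0.04,0],
  [0,0.001,-0.088,0.0113,-0.04,0],
  [0,0.001,-0.088,0.0113,-0.04,0],
])

```text
time: 2.35
position: [0.4583, 0.0066, 0.0359]
eef_rot: [[-0.933, -0.269, 0.24], [-0.26, 0.963, 0.071], [-0.25, 0.004, -0.968]]
force: [-0.9, 0.3, 0.4]
gripper_width: 0.0005
grip_force: 0.0
```

```bash
python3 - <<'E'
from h import *
s=arm.sense();print(s["position"],s["joint_positions"],s["force"])
p,d=arm.read_camera("top");q,_=arm.read_camera("side")
a=cv2.resize(p[170:320,240:380,::-1],(400,430));b=cv2.resize(q[120:270,200:340,::-1],(400,430))
cv2.imwrite("pics/c1.png",np.hstack([a,b]))
E
```

```text
[0.45833503 0.00658976 0.03592542] [-16.45918119  25.29401377  14.6455576  135.26893362 -58.01815939
  10.98004693 158.01629196] [-0.90833491  0.34785622  0.44726817]
```

View pics/c1.png

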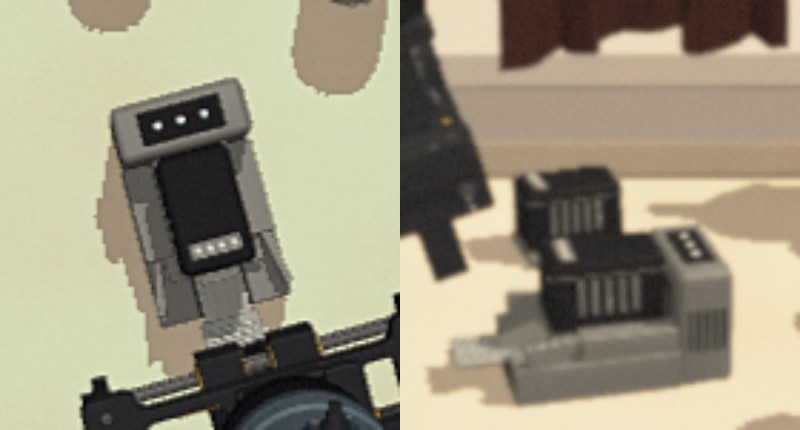

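The left crop shows the fingers at the pad, about (240,340) in the crop. The joints are at their limits, so I'll back off, half-turn the wrist and tilt less.

Call:
play_rows([
  [0,0,0.06,-0.0113,0.04,0],
  [0,0,0.09,-0.0113,0.04,0],
  [0,0,0.09,-0.0113,0.04,0],
])

```text
time: 2.82
position: [0.4614, 0.0061, 0.1293]
eef_rot: [[-0.962, -0.273, -0.006], [-0.273, 0.962, -0.004], [0.007, -0.002, -1.0]]
force: [0.5, 0.4, -1.6]
gripper_width: 0.0003
grip_force: 0.0
```

Call:
play_rows([
  [0,0,0,0,0,-0.12],
  [0,0,0,0,0,-0.25],
  [0,0,0,0,0,-0.25],
  [0,0,0,0,0,-0.25],
  [0,0,0,0,0,-0.25],
  [0,0,0,0,0,-0.25],
  [0,0,0,0,0,-0.25],
  [0,0,0,0,0,-0.25],
  [0,0,0,0,0,-0.25],
  [0,0,0,0,0,-0.49],
  [0,0,0,0,0,-0.49],
  [0,0,0,0,0,-0.49],
  [0,0,0,0,0,-0.49],
  [0,0,0,0,0,-0.49],
  [0,0,0,0,0,-0.49],
  [0,0,0,0,0,-0.49],
  [0,0,0,0,0,-0.49],
  [0,0,0,0,0,-0.498],
  [0,0,0,0,0,-0.498],
])

```text
time: 5.2
position: [0.4592, 0.006, 0.1267]
eef_rot: [[0.959, 0.284, 0.005], [0.284, -0.959, 0.001], [0.005, 0.0, -1.0]]
force: [-0.4, -0.2, 0.3]
gripper_width: 0.0007
grip_force: 0.0
```

```bash
python3 - <<'E'
from h import *
s=arm.sense();print(s["position"],s["joint_positions"],s["force"],s["eef_rot"])
E
```

```text
[0.45924936 0.00601912 0.12670079] [-58.59295859  38.56122689  71.46247888 122.52591909 -47.22323792
  53.82618459 -33.00951839] [-0.36776449 -0.15626247  0.2642073 ] [[ 9.58920934e-01  2.83622931e-01  5.35495978e-03]
 [ 2.83621057e-01 -9.58935784e-01  1.12203460e-03]
 [ 5.45329729e-03  4.42836889e-04 -9.99985033e-01]]
```

Call:
play_rows([
  [0,0,-0.03,0.0037,-0.013,0],
  [-0.001,-0.002,-0.06,0.0075,-0.0267,-0.002],
  [-0.001,-0.002,-0.09,0.0075,-0.0267,-0.002],
  [-0.001,-0.002,-0.094,0.0075,-0.0267,-0.002],
  [-0.001,-0.002,-0.094,0.0075,-0.0267,-0.002],
])

```text
time: 5.82
position: [0.4593, 0.0032, 0.0334]
eef_rot: [[0.947, 0.27, 0.174], [0.266, -0.963, 0.047], [0.18, 0.002, -0.984]]
force: [0.0, -0.1, 0.5]
gripper_width: 0.0004
grip_force: 0.0
```

```bash
python3 - <<'E'
from h import *
s=arm.sense();print(s["position"],s["joint_positions"],s["force"],s["eef_rot"][:,2])
E
```

```text
[0.45928537 0.00321044 0.03335958] [-44.44413073  36.55900573  50.19039969 133.24378777 -73.13785625
  30.80353683  -9.77387585] [ 0.00961461 -0.11756456  0.47267595] [ 0.17409084  0.0465159  -0.98363034]
```

Call:
play_rows([
  [0,0,-0.005,0,0,0],
  [0,0,-0.009,0,0,0],
  [0,0,-0.012,0,0,0],
  [0,0,-0.015,0,0,0],
  [0,0,-0.017,0,0,0],
  [0,0,-0.017,0,0,0],
])

```text
time: 6.58
position: [0.4587, 0.003, 0.0158]
eef_rot: [[0.948, 0.268, 0.174], [0.264, -0.963, 0.046], [0.18, 0.002, -0.984]]
force: [-0.3, -0.0, 0.9]
gripper_width: 0.0002
grip_force: 0.0
```

Call:
play_rows([
  [0,0,-0.002,0,0,0],
  [0,0,-0.003,0,0,0],
  [0,0,-0.003,0,0,0],
])

```text
time: 6.95
position: [0.4586, 0.003, 0.0127]
eef_rot: [[0.948, 0.268, 0.173], [0.264, -0.963, 0.046], [0.179, 0.002, -0.984]]
force: [-0.2, 0.0, 0.2]
gripper_width: 0.0006
grip_force: 0.0
```

```bash
python3 - <<'E'
from h import *
s=arm.sense();print(s["position"],s["force"])
p,d=arm.read_camera("top");q,_=arm.read_camera("side")
a=cv2.resize(p[170:320,240:380,::-1],(400,430));b=cv2.resize(q[120:270,200:340,::-1],(400,430))
cv2.imwrite("pics/c2.png",np.hstack([a,b]))
E
```

```text
[0.45856293 0.00304439 0.01274449] [-0.19777706  0.04181522  0.22595894]
```

View pics/c2.png

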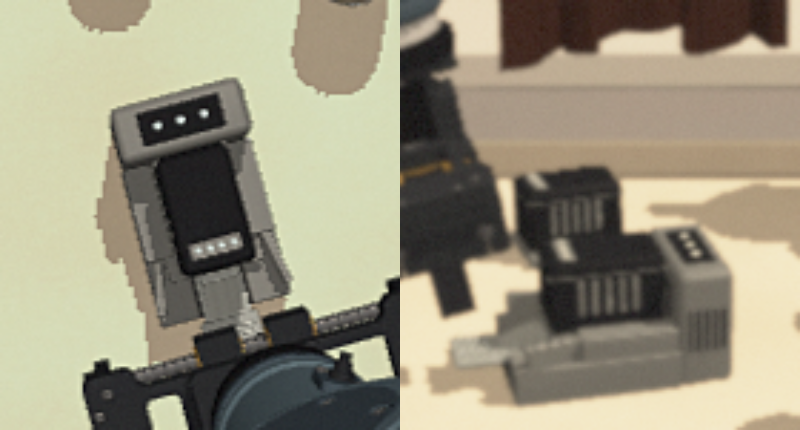

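The pack is still latched. In the side crop the fingertip (455,312) is above and behind the pad (480,350). I'll check by projecting the TCP.

```bash
python3 - <<'E'
from h import *
def proj(n,P):
    i=arm.camera_info(n);c=i["world_to_cam"]@np.r_[P,1];K=i["K"];return K[0,0]*c[0]/-c[2]+K[0,2],K[1,1]*-c[1]/-c[2]+K[1,2]
s=arm.sense();P=s["position"]
print("tcp px",proj("top",P),proj("side",P),"pad expected",proj("side",[.459,.004,.022]),proj("top",[.459,.004,.022]))
f=np.load("side0.npz");S=cloud("side",f["d"])
for uv in((219,229),(224,242),(229,243),(236,243)): print(uv,S[uv[1],uv[0]],f["p"][uv[1],uv[0]])
p,d=arm.read_camera("side");S=cloud("side",d)
for uv in((219,229),(219,226),(229,243)): print(uv,S[uv[1],uv[0]],p[uv[1],uv[0]])
t=np.load("top0.npz");T=cloud("top",t["d"])
for uv in((321,285),(315,285),(328,285),(321,280),(321,291),(321,296)): print(uv,T[uv[1],uv[0]],t["p"][uv[1],uv[0]])
E
```

```text
tcp px (np.float64(323.362377365931), np.float64(288.4703562425408)) (np.float64(224.854239635846), np.float64(246.11196318428762)) pad expected (np.float64(224.82140438284853), np.float64(241.00398016813153)) (np.float64(323.20085341816974), np.float64(288.3986558926996))
(219, 229) [ 0.4338205   0.10030285 -0.00174014] [243 232 199]
(224, 242) [ 0.45854336 -0.00233455  0.02334451] [190 182 163]
(229, 243) [ 0.46668969 -0.00131434  0.02096125] [186 179 159]
(236, 243) [ 0.47868932 -0.00285449  0.02177159] [175 168 150]
(219, 229) [ 0.45393619 -0.0156701   0.05384732] [131 116  96]
(219, 226) [ 0.45407414 -0.01453799  0.05871568] [43 42 40]
(229, 243) [ 0.4669955  -0.00329564  0.02197549] [186 177 159]
(321, 285) [0.46480585 0.00776423 0.02214185] [96 95 89]
(315, 285) [0.4648169  0.01830129 0.02479671] [109 108  98]
(328, 285) [ 0.46487317 -0.00422421  0.02361964] [141 138 129]
(321, 280) [0.47340779 0.00792497 0.02555961] [81 80 73]
(321, 291) [0.45447411 0.00768594 0.019697  ] [154 151 142]
(321, 296) [0.44596164 0.00782525 0.02063119] [103  99  89]
```

```bash
python3 - <<'E'
from h import *
p,d=arm.read_camera("side");S=cloud("side",d)
for v in range(212,256,3): print(v,[tuple(S[v,u].round(3)) for u in (216,221,226)],p[v,221])
cv2.imwrite("pics/c3.png",cv2.resize(p[190:270,190:290,::-1],None,fx=7,fy=7,interpolation=cv2.INTER_NEAREST))
E
```

```text
212 [(np.float64(0.463), np.float64(-0.085), np.float64(0.115)), (np.float64(0.459), np.float64(-0.016), np.float64(0.084)), (np.float64(0.438), np.float64(0.173), np.float64(0.001))] [66 63 54]
215 [(np.float64(0.451), np.float64(-0.017), np.float64(0.08)), (np.float64(0.459), np.float64(-0.015), np.float64(0.079)), (np.float64(0.439), np.float64(0.163), np.float64(-0.001))] [49 46 46]
218 [(np.float64(0.451), np.float64(-0.017), np.float64(0.074)), (np.float64(0.459), np.float64(-0.017), np.float64(0.074)), (np.float64(0.441), np.float64(0.147), np.float64(-0.0))] [46 44 45]
221 [(np.float64(0.45), np.float64(-0.016), np.float64(0.069)), (np.float64(0.458), np.float64(-0.014), np.float64(0.067)), (np.float64(0.443), np.float64(0.13), np.float64(0.001))] [47 45 46]
224 [(np.float64(0.45), np.float64(-0.016), np.float64(0.063)), (np.float64(0.458), np.float64(-0.015), np.float64(0.062)), (np.float64(0.445), np.float64(0.12), np.float64(-0.0))] [47 48 45]
227 [(np.float64(0.449), np.float64(-0.017), np.float64(0.058)), (np.float64(0.457), np.float64(-0.015), np.float64(0.057)), (np.fl
[... 1116 characters left out ...]
(0.455), np.float64(-0.01), np.float64(0.022)), (np.float64(0.463), np.float64(-0.009), np.float64(0.021))] [186 178 157]
248 [(np.float64(0.44), np.float64(0.021), np.float64(-0.0)), (np.float64(0.455), np.float64(-0.013), np.float64(0.018)), (np.float64(0.458), np.float64(0.02), np.float64(0.0))] [157 144 125]
251 [(np.float64(0.442), np.float64(0.009), np.float64(0.0)), (np.float64(0.45), np.float64(0.012), np.float64(-0.001)), (np.float64(0.459), np.float64(0.01), np.float64(-0.0))] [179 158 129]
254 [(np.float64(0.443), np.float64(-0.001), np.float64(-0.0)), (np.float64(0.452), np.float64(-0.0), np.float64(-0.001)), (np.float64(0.461), np.float64(-0.002), np.float64(0.0))] [182 163 132]
```

View pics/c3.png

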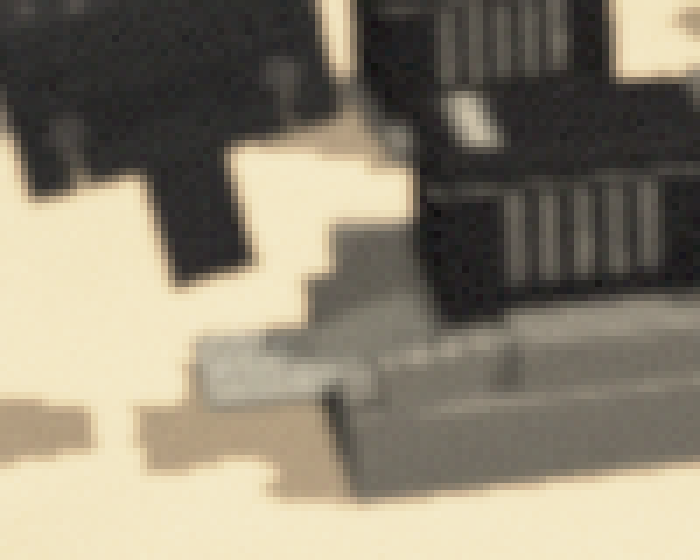

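The fingers end at z ≈ 0.051 in both colour and depth (crop (210,275)), though the reported TCP is at 0.013. The pad at crop (260,370) is untouched. I'll compare with the initial picture of the open gripper.

```bash
python3 - <<'E'
from h import *
f=np.load("side0.npz");S=cloud("side",f["d"]).reshape(-1,3);m=(f["d"].ravel()>0)
T=np.array([.14796,.63233,.19992])
m&=(np.linalg.norm(S[:,:2]-T[:2],axis=1)<.12)&(S[:,2]>.1)&(S[:,2]<.45)
q=S[m];print(len(q),"min z",np.sort(q[:,2])[:8].round(3))
for z in np.arange(.18,.34,.01):
    k=q[(abs(q[:,2]-z)<.005)]
    if len(k):print(z.round(2),len(k),k.min(0).round(3),k.max(0).round(3))
p,d=arm.read_camera("side");S=cloud("side",d).reshape(-1,3)
q=S[(abs(S[:,0]-.455)<.03)&(abs(S[:,1])<.06)&(S[:,2]>.03)]
for z in np.arange(.03,.14,.01):
    k=q[(abs(q[:,2]-z)<.005)]
    if len(k):print("now",z.round(2),len(k),k.min(0).round(3),k.max(0).round(3))
E
```

```text
2261 min z [0.1 0.1 0.1 0.1 0.1 0.1 0.1 0.1]
0.24 57 [0.126 0.569 0.236] [0.17  0.682 0.245]
0.25 70 [0.125 0.565 0.245] [0.171 0.686 0.255]
0.26 74 [0.124 0.567 0.255] [0.172 0.685 0.265]
0.27 82 [0.125 0.566 0.265] [0.172 0.689 0.275]
0.28 78 [0.125 0.565 0.275] [0.173 0.69  0.285]
0.29 79 [0.123 0.563 0.285] [0.172 0.692 0.295]
0.3 117 [0.098 0.537 0.295] [0.2   0.707 0.305]
0.31 207 [0.094 0.536 0.305] [0.201 0.707 0.315]
0.32 283 [0.095 0.536 0.315] [0.201 0.705 0.325]
0.33 230 [0.094 0.529 0.325] [0.203 0.715 0.335]
0.34 300 [0.095 0.528 0.335] [0.201 0.726 0.345]
now 0.03 17 [0.473 0.044 0.03 ] [0.484 0.049 0.035]
now 0.04 15 [0.474 0.045 0.035] [0.484 0.053 0.038]
now 0.05 23 [ 0.444 -0.017  0.048] [ 0.462 -0.005  0.055]
now 0.06 70 [ 0.438 -0.019  0.055] [0.464 0.004 0.065]
now 0.07 73 [ 0.441 -0.022  0.065] [ 0.463 -0.01   0.075]
now 0.08 58 [ 0.441 -0.022  0.075] [ 0.462 -0.013  0.084]
now 0.13 14 [ 0.426 -0.018  0.129] [0.447 0.008 0.135]
now 0.14 100 [ 0.427 -0.037  0.135] [0.47  0.033 0.145]
```

Call:
play_rows([
  [0.005,0.001,-0.005,0,0,0],
  [0.009,0.002,-0.012,0,0,0],
  [0.009,0.002,-0.02,0,0,0],
  [0.009,0.002,-0.024,0,0,0],
  [0.009,0.002,-0.027,0,0,0],
  [0.009,0.002,-0.03,0,0,0],
  [0.009,0.002,-0.03,0,0,0],
])

```text
time: 8.07
position: [0.4678, 0.0051, -0.0172]
eef_rot: [[0.948, 0.268, 0.174], [0.264, -0.963, 0.046], [0.18, 0.002, -0.984]]
force: [-0.2, 1.1, -0.1]
gripper_width: 0.0002
grip_force: 0.4
```

```bash
python3 - <<'E'
from h import *
s=arm.sense();print(s["position"],s["joint_positions"],s["force"],s["eef_rot"][:,2])
E
```

```text
[ 0.46783734  0.0050751  -0.01723883] [-24.22897169  35.89938643  23.59642967 131.47450072 -74.21181593
  15.78322216  -8.17242107] [-0.15023387  1.11929708 -0.08273879] [ 0.17381041  0.04626531 -0.98369175]
```

Call:
play_rows([
  [0,0,-0.002,0,0,0],
  [0,0,-0.004,0,0,0],
  [0,0,-0.006,0,0,0],
  [0,0,-0.006,0,0,0],
  [0,0,-0.006,0,0,0],
])

```text
time: 8.7
position: [0.468, 0.0051, -0.0231]
eef_rot: [[0.947, 0.269, 0.174], [0.265, -0.963, 0.046], [0.18, 0.002, -0.984]]
force: [0.6, 1.1, 3.1]
gripper_width: 0.0004
grip_force: 1.4
```

```bash
cat >> h.py <<'E'
def packtail(seat=True):
    p,d=arm.read_camera("top");W=cloud("top",d);z=W[...,2]
    e=np.array([.9627,.2706]);n=np.array([-.2706,.9627])
    q=W[...,:2]-np.array([.5348,.0258]);a=q@e;b=q@n
    m=(abs(b)<.018)&(a>-.1)&(a<.03)&(z>.074)&(z<.083)&(p.max(2)<90)
    return np.percentile(a[m],[0,1,3,97]),m.sum()
E
python3 - <<'E'
from h import *
s=arm.sense();print(s["position"],s["force"]);print(packtail())
E
```

```text
[ 0.46801479  0.00510049 -0.02309145] [0.62990115 1.09138323 3.13270933]
(array([-0.04817334, -0.04732732, -0.04602321,  0.01969669]), np.int64(835))
```

The pack has sprung back about 13 mm. Lift off, straighten, open and hover over it.

Call:
play_rows([
  [0,0,0.02,0,0,0],
  [0,0,0.06,0,0,0],
  [0,0,0.12,-0.004,0.013,0],
  [0,0,0.14,-0.0075,0.0267,0],
  [0.05,0.015,0.14,-0.0075,0.0267,0],
  [0.054,0.015,0.14,-0.0075,0.0267,0],
  [0.054,0.015,0.14,-0.0075,0.0267,0],
  [0.054,0.015,0.14,-0.0075,0.0267,0],
], hand=0)

```text
time: 9.75
position: [0.5198, 0.0193, 0.1163]
eef_rot: [[0.964, 0.267, 0.005], [0.267, -0.964, -0.001], [0.004, 0.002, -1.0]]
force: [-0.4, -0.7, -0.6]
gripper_width: 0.0009
grip_force: 0.0
```

```bash
python3 - <<'E'
from h import *
s=arm.sense();print(s["position"],s["joint_positions"],s["force"],s["eef_rot"])
E
```

```text
[0.51983992 0.01933605 0.11634557] [-46.82343698  35.1286012   53.67756527 114.14781924 -37.50050987
  49.52904667 -46.93547862] [-0.38389472 -0.66274327 -0.63793146] [[ 9.63579638e-01  2.67378556e-01  4.79459310e-03]
 [ 2.67384609e-01 -9.63589663e-01 -6.57493499e-04]
 [ 4.44422069e-03  1.91554775e-03 -9.99988290e-01]]
```

Call:
play_rows([
  [0.002,0.001,0,0,0,0],
  [0.002,0.001,0,0,0,0],
  [0.002,0.001,0,0,0,0],
  [0.002,0.001,0,0,0,0],
  [0.002,0.001,-0.03,0,0,0],
  [0.002,0.001,-0.06,0,0,0],
  [0.002,0.001,-0.085,0,0,0],
  [0.002,0.001,-0.1,0,0,0],
  [0.002,0.001,-0.108,0,0,0],
  [0.002,0.001,-0.11,0,0,0],
  [0.002,0.001,-0.11,0,0,0],
], hand=100)

```text
time: 11.12
position: [0.5241, 0.021, 0.0073]
eef_rot: [[0.963, 0.269, 0.008], [0.269, -0.963, -0.001], [0.007, 0.003, -1.0]]
force: [0.3, 0.1, -0.8]
gripper_width: 0.0877
grip_force: 0.0
```

```bash
python3 - <<'E'
from h import *
s=arm.sense();print(s["position"],s["force"],s["gripper_width"])
p,d=arm.read_camera("top");q,_=arm.read_camera("side")
a=cv2.resize(p[170:320,240:380,::-1],(400,430));b=cv2.resize(q[120:270,200:340,::-1],(400,430))
cv2.imwrite("pics/c4.png",np.hstack([a,b]))
E
```

```text
[0.52412253 0.02104478 0.00730838] [ 0.34329054  0.09770163 -0.79779927] 0.0876608110358333
```

View pics/c4.png

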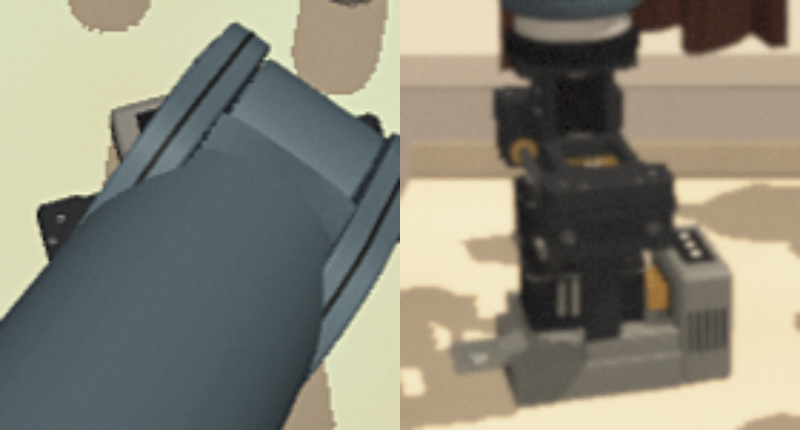

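The side crop shows the fingers straddling the pack, with the near finger at (600,300) and the brass end showing at (655,285). Close.

Call:
play_rows([
  [0,0,0,0,0,0],
  [0,0,0,0,0,0],
  [0,0,0,0,0,0],
  [0,0,0,0,0,0],
  [0,0,0,0,0,0],
  [0,0,0,0,0,0],
], hand=0)

```text
time: 11.98
position: [0.5232, 0.0219, 0.0067]
eef_rot: [[0.963, 0.269, 0.006], [0.269, -0.963, 0.0], [0.006, 0.001, -1.0]]
force: [-1.5, 2.9, 2.1]
gripper_width: 0.0439
grip_force: 30.0
```

Call:
play_rows([
  [-0.003,-0.0003,0,0,0,0],
  [-0.01,-0.0018,0,0,0,0],
  [-0.018,-0.004,0,0,0,0],
  [-0.026,-0.0062,0,0,0,0],
  [-0.034,-0.0085,0,0,0,0],
  [-0.042,-0.0107,0,0,0,0],
  [-0.047,-0.012,0,0,0,0],
  [-0.047,-0.012,0,0,0,0],
])

```text
time: 12.98
position: [0.4759, 0.0082, 0.0068]
eef_rot: [[0.963, 0.268, 0.006], [0.268, -0.963, -0.001], [0.006, 0.003, -1.0]]
force: [-0.4, -0.3, -1.5]
gripper_width: 0.0437
grip_force: 30.0
```

Call:
play_rows([
  [0,0,0.006,0,0,0],
  [0,0,0.015,0,0,0],
  [0,0,0.04,0,0,0],
  [0,0,0.06,0,0,0],
  [0.01,-0.04,0.06,0,0,0],
  [0.02,-0.09,0.06,0,0,0],
  [0.025,-0.125,0.06,0,0,0],
  [0.025,-0.128,0.06,0,0,0],
  [0.025,-0.128,0.06,0,0,0],
])

```text
time: 14.1
position: [0.5015, -0.1184, 0.067]
eef_rot: [[0.963, 0.269, 0.007], [0.269, -0.963, -0.0], [0.006, 0.002, -1.0]]
force: [-0.2, 1.0, -2.8]
gripper_width: 0.0436
grip_force: 30.0
```

```bash
python3 - <<'E'
from h import *
s=arm.sense();print(s["position"],s["joint_positions"],s["force"])
p,d=arm.read_camera("top");W=cloud("top",d);z=W[...,2]
q,dd=arm.read_camera("side");S=cloud("side",dd)
T=s["position"];m=(abs(S[...,0]-T[0])<.07)&(abs(S[...,1]-T[1])<.06)&(S[...,2]>.02);print("lowest of held pack",np.sort(S[m][:,2])[:12])
b=q[130:300,170:340,::-1];cv2.imwrite("pics/c5.png",cv2.resize(b,(560,560)))
E
```

```text
[ 0.50154989 -0.11840126  0.06696817] [-27.33199626  38.16193437  47.76444281 116.25299619 -41.64050509
  43.65023381 -28.26987439] [-0.22694179  0.97355256 -2.77340788]
lowest of held pack [0.08438222 0.08452877 0.08457438 0.08477609 0.08478895 0.08487454
 0.08491825 0.08504257 0.08512135 0.08526745 0.08544838 0.08548839]
```

View pics/c5.png

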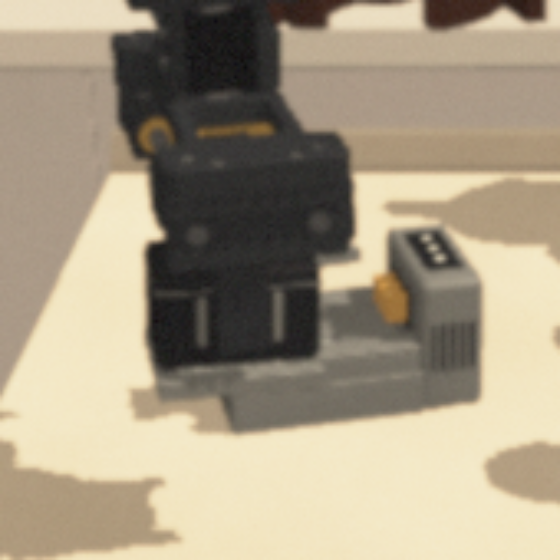

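The pack hangs level in the fingers, runner bottom at crop (230,380), z = 0.084. Lower it.

Call:
play_rows([
  [0,0,-0.03,0,0,0],
  [0,0,-0.055,0,0,0],
  [0,0,-0.072,0,0,0],
  [0,0,-0.079,0,0,0],
  [0,0,-0.082,0,0,0],
  [0,0,-0.0835,0,0,0],
  [0,0,-0.0835,0,0,0],
])

```text
time: 15.08
position: [0.502, -0.119, -0.0163]
eef_rot: [[0.963, 0.269, 0.008], [0.269, -0.963, -0.001], [0.007, 0.003, -1.0]]
force: [0.2, -0.1, -2.6]
gripper_width: 0.0436
grip_force: 30.0
```

Call:
play_rows([
  [0,0,-0.001,0,0,0],
  [0,0,-0.001,0,0,0],
])

```text
time: 15.32
position: [0.5019, -0.119, -0.0173]
eef_rot: [[0.963, 0.269, 0.007], [0.269, -0.963, -0.001], [0.007, 0.003, -1.0]]
force: [-0.6, -0.2, 1.2]
gripper_width: 0.044
grip_force: 30.0
```

Call:
play_rows([
  [0,0,0,0,0,0],
  [0,0,0,0,0,0],
  [0,0,0,0,0,0],
  [0,0,0,0,0,0],
  [0,0,0.03,0,0,0],
  [0,0,0.07,0,0,0],
  [0,0,0.1,0,0,0],
  [0,0,0.14,0,0,0],
], hand=100)

```text
time: 16.32
position: [0.5011, -0.1187, 0.123]
eef_rot: [[0.963, 0.269, 0.006], [0.269, -0.963, -0.001], [0.005, 0.002, -1.0]]
force: [0.2, 0.4, -0.0]
gripper_width: 0.0881
grip_force: 0.0
```

```bash
python3 - <<'E'
from h import *
d=np.load("top0.npz")["d"];W=cloud("top",d).reshape(-1,3);d2=np.load("side0.npz")["d"];V=cloud("side",d2).reshape(-1,3)
W=np.vstack([W[d.ravel()>0],V[d2.ravel()>0]])
m=(W[:,0]>.3)&(W[:,0]<.65)&(W[:,1]>.15)&(W[:,1]<.45)&(W[:,2]>.1)
q=W[m];print(len(q))
for z in np.arange(.1,.7,.05):
  k=q[abs(q[:,2]-z)<.025]
  if len(k):print(round(z,2),len(k),k.min(0).round(3))
print(packtail())
p,d=arm.read_camera("top");W=cloud("top",d);z=W[...,2]
m=(abs(W[...,0]-.5)<.06)&(abs(W[...,1]-.203)<.06)&(z>.049)&(z<.06);print(rect(W,m))
p,d=arm.read_camera("side");W=cloud("side",d);z=W[...,2]
m=(abs(W[...,0]-.5)<.06)&(abs(W[...,1]+.119)<.05)&(z>.049)&(z<.06);print("charged side",rect(W,m),np.median(z[m]))
m=(abs(W[...,0]-.5)<.06)&(abs(W[...,1]-.203)<.06)&(z>.049)&(z<.06);print("flat side",rect(W,m))
E
```

```text
45445
0.1 3564 [0.3   0.239 0.1  ]
0.15 3783 [0.452 0.238 0.125]
0.2 4348 [0.453 0.24  0.175]
0.25 4888 [0.448 0.243 0.225]
0.3 5632 [0.449 0.247 0.275]
0.35 6685 [0.448 0.25  0.325]
0.4 5732 [0.448 0.254 0.375]
0.45 5540 [0.448 0.261 0.425]
0.5 4146 [0.45  0.265 0.475]
0.55 1127 [0.451 0.266 0.525]Traceback (most recent call last):
  File "<stdin>", line 9, in <module>
  File "h.py", line 19, in packtail
    return np.percentile(a[m],[0,1,3,97]),m.sum()
           ~~~~~~~~~~~~~^^^^^^^^^^^^^^^^^
    return _quantile_unchecked(
        a, q, axis, out, overwrite_input, method, keepdims, weights)
    return _ureduce(a,
                    func=_quantile_ureduce_func,
    ...<5 lines>...
                    overwrite_input=overwrite_input,
                    method=method)
    r = func(a, **kwargs)
    result = _quantile(arr,
                       quantiles=q,
    ...<2 lines>...
                       out=out,
                       weights=wgt)
    slices_having_nans = np.isnan(arr[-1, ...])
                                  ~~~^^^^^^^^^
IndexError: index -1 is out of bounds for axis 0 with size 0
```

```bash
python3 - <<'E'
from h import *
for nm in("top","side"):
  d=np.load(nm+"0.npz")["d"];W=cloud(nm,d).reshape(-1,3);W=W[d.ravel()>0]
  for zl,zh in((.02,.1),(.1,.2),(.2,.35),(.35,.5)):
    r=[]
    for x in np.arange(.35,.75,.05):
      k=W[(abs(W[:,0]-x)<.025)&(W[:,1]>.24)&(W[:,1]<.6)&(W[:,2]>zl)&(W[:,2]<zh)]
      r.append(f"{k[:,1].min():.3f}" if len(k)>3 else "-")
    print(nm,zl,zh,r)
p,d=arm.read_camera("top");W=cloud("top",d);z=W[...,2]
m=(abs(W[...,0]-.5)<.06)&(abs(W[...,1]-.203)<.06)&(z>.049)&(z<.06);print(rect(W,m))
p,d=arm.read_camera("side");W=cloud("side",d);z=W[...,2]
m=(abs(W[...,0]-.5)<.06)&(abs(W[...,1]+.119)<.05)&(z>.049)&(z<.06);print("charged side",rect(W,m),np.median(z[m]))
E
```

```text
top 0.02 0.1 ['0.349', '0.349', '0.350', '0.351', '0.349', '0.348', '0.350', '0.240']
top 0.1 0.2 ['0.364', '0.364', '0.240', '0.251', '0.302', '0.256', '0.281', '0.364']
top 0.2 0.35 ['-', '-', '0.245', '0.256', '0.299', '0.259', '0.286', '-']
top 0.35 0.5 ['-', '-', '0.256', '0.258', '0.290', '0.275', '0.294', '-']
side 0.02 0.1 ['0.346', '0.344', '0.346', '0.346', '0.343', '0.344', '0.346', '0.240']
side 0.1 0.2 ['0.361', '0.360', '0.240', '0.246', '0.296', '0.252', '0.276', '0.363']
side 0.2 0.35 ['-', '-', '0.243', '0.252', '0.293', '0.255', '0.281', '0.550']
side 0.35 0.5 ['-', '-', '0.253', '0.254', '0.292', '0.272', '0.291', '-']
(1067, array([499.7, 205.4]), array([70.2, 44.3]), 20.69)
charged side (787, array([ 500.5, -122.8]), array([69.7, 46.7]), 18.09) 0.05351410041362964
```

The curtain hangs at y ≥ 0.24 from z ≈ 0.12. That blocks the 187 mm gripper body from gripping the flat pack across its case. I'll grip it end to end with the tool leaning right, pull it clear, then regrip.

Call:
play_rows([
  [0,0.03,0.04,0,0,0.03],
  [0.005,0.06,0.05,0,0,0.06],
  [0.01,0.1,0.05,0,0,0.09],
  [0.015,0.15,0.05,0,0,0.12],
  [0.015,0.18,0.05,0,0,0.15],
  [0.015,0.18,0.05,0,0,0.18],
  [0.015,0.18,0.05,0,0,0.21],
  [0.015,0.18,0.05,0,0,0.24],
  [0.015,0.18,0.05,0,0,0.2647],
  [0.015,0.18,0.05,0,0,0.2647],
  [0.015,0.18,0.05,0,0,0.2647],
])

```text
time: 17.85
position: [0.5163, 0.061, 0.1717]
eef_rot: [[-0.354, 0.935, -0.001], [0.935, 0.354, 0.007], [0.007, 0.002, -1.0]]
force: [0.0, 0.7, -0.6]
gripper_width: 0.0883
grip_force: 0.0
```

```bash
python3 - <<'E'
from h import *
s=arm.sense();print(s["position"],s["joint_positions"],s["eef_rot"])
E
```

```text
[0.51627226 0.0610155  0.17172459] [-37.94554527  22.64609824  33.48430165 110.86975764 -16.34924238
  51.10363746  24.605871  ] [[-3.53652205e-01  9.35376685e-01 -7.58198349e-04]
 [ 9.35353707e-01  3.53649005e-01  6.76942187e-03]
 [ 6.60009548e-03  1.68483734e-03 -9.99976800e-01]]
```

Call:
play_rows([
  [0.003,0.02,0,0.026,0.0098,0],
  [0.006,0.04,0,0.052,0.0196,0],
  [0.01,0.071,-0.01,0.078,0.0295,0],
  [0.01,0.071,-0.03,0.1039,0.0393,0],
  [0.01,0.071,-0.052,0.1039,0.0393,0],
  [0.01,0.071,-0.052,0.1039,0.0393,0],
])

```text
time: 18.6
position: [0.5253, 0.1328, 0.1188]
eef_rot: [[-0.27, 0.935, -0.23], [0.713, 0.354, 0.605], [0.647, -0.0, -0.762]]
force: [-1.1, 0.8, 0.8]
gripper_width: 0.0886
grip_force: 0.0
```

```bash
python3 - <<'E'
from h import *
s=arm.sense();print(s["position"],s["joint_positions"],s["eef_rot"])
tz=s["eef_rot"][:,2];g=np.array([.5017,.197,.037]);t=g+.0565*tz
for b in(.06,.0):print("target",b,(t-b*tz).round(4),"shift",(t-b*tz-s["position"]).round(4))
E
```

```text
[0.52529884 0.13275659 0.11876711] [ -8.33381117  41.07812072  17.54169017 100.23812105 -49.23969904
  72.40354531  57.44310414] [[-2.70109325e-01  9.35074242e-01 -2.29514955e-01]
 [ 7.12783376e-01  3.54451899e-01  6.05230295e-01]
 [ 6.47287271e-01 -1.16098162e-04 -7.62246138e-01]]
target 0.06 [0.5025 0.1949 0.0397] shift [-0.0228  0.0621 -0.0791]
target 0.0 [ 0.4887  0.2312 -0.0061] shift [-0.0366  0.0984 -0.1248]
```

Call:
play_rows([
  [-0.01,0.028,-0.036,0,0,0],
  [-0.0228,0.062,-0.079,0,0,0],
  [-0.028,0.075,-0.096,0,0,0],
  [-0.033,0.088,-0.112,0,0,0],
  [-0.0366,0.098,-0.1245,0,0,0],
  [-0.0366,0.098,-0.1245,0,0,0],
])

```text
time: 19.35
position: [0.4898, 0.2304, -0.0043]
eef_rot: [[-0.273, 0.935, -0.227], [0.711, 0.355, 0.607], [0.648, 0.004, -0.762]]
force: [0.1, -0.9, -0.0]
gripper_width: 0.0882
grip_force: 0.0
```

```bash
python3 - <<'E'
from h import *
s=arm.sense();print(s["position"],s["force"])
q,_=arm.read_camera("side");p,_=arm.read_camera("top")
cv2.imwrite("pics/c6.png",np.hstack([cv2.resize(p[190:320,160:290,::-1],(400,400)),cv2.resize(q[120:250,190:320,::-1],(400,400))]))
E
```

```text
[ 0.48983741  0.23042544 -0.00433635] [ 0.09867243 -0.90618858 -0.01212733]
```

View pics/c6.png

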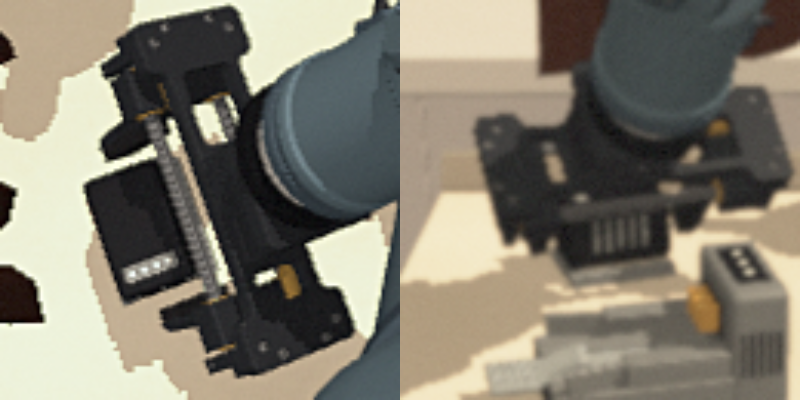

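The fingers sit at both ends of the pack, at (130,135) and (190,315) in the left crop, and the curtain is clear. Close, lift a little and draw the pack out.

Call:
play_rows([
  [0,0,0,0,0,0],
  [0,0,0,0,0,0],
  [0,0,0,0,0,0],
  [0,0,0,0,0,0],
  [0,0,0,0,0,0],
], hand=0)

```text
time: 20.08
position: [0.4908, 0.2296, -0.0038]
eef_rot: [[-0.273, 0.935, -0.225], [0.712, 0.354, 0.607], [0.647, 0.005, -0.762]]
force: [1.9, -3.3, 4.8]
gripper_width: 0.0697
grip_force: 30.0
```

Call:
play_rows([
  [0,0,0.006,0,0,0],
  [0,-0.002,0.012,0,0,0],
  [-0.015,-0.025,0.012,0,0,-0.005],
  [-0.035,-0.05,0.012,0,0,-0.01],
  [-0.05,-0.07,0.012,0,0,-0.0144],
  [-0.05,-0.07,0.012,0,0,-0.0144],
  [-0.05,-0.07,0.006,0,0,-0.0144],
  [-0.05,-0.07,0.002,0,0,-0.0144],
  [-0.05,-0.07,0.0,0,0,-0.0144],
  [-0.05,-0.07,0.0,0,0,-0.0144],
])

```text
time: 21.32
position: [0.4402, 0.1609, -0.0038]
eef_rot: [[-0.208, 0.963, -0.172], [0.732, 0.269, 0.626], [0.649, 0.004, -0.761]]
force: [-0.4, -0.1, 2.2]
gripper_width: 0.0697
grip_force: 30.0
```

```bash
python3 - <<'E'
from h import *
s=arm.sense();print(s["position"],s["joint_positions"],s["force"],s["eef_rot"])
E
```

```text
[ 0.44015232  0.16088315 -0.00378648] [ -6.41895675  47.0238503   11.43179569 115.81466701 -62.32639232
  54.9391165   72.47427371] [-0.37431303 -0.057136    2.19856878] [[-0.20786307  0.96299563 -0.1715586 ]
 [ 0.73213636  0.26948056  0.62558499]
 [ 0.64866732  0.00443173 -0.76105918]]
```

Call:
play_rows([
  [0,0,0,0,0,0],
  [0,0,0,0,0,0],
  [0,0,0,0,0,0],
  [0.005,-0.018,0.022,0,0,0],
  [0.011,-0.04,0.05,0,0,0],
  [0.018,-0.06,0.09,0,0,0],
  [0.018,-0.06,0.13,0,0,0],
  [0.018,-0.06,0.15,0,0,0],
  [0.018,-0.06,0.15,0,0,0],
], hand=100)

```text
time: 22.45
position: [0.4585, 0.1003, 0.1464]
eef_rot: [[-0.209, 0.963, -0.17], [0.733, 0.269, 0.625], [0.647, 0.006, -0.762]]
force: [-0.1, 1.1, -0.8]
gripper_width: 0.0881
grip_force: 0.0
```

Call:
play_rows([
  [0,0,0,-0.026,-0.0075,0],
  [0,0,0,-0.052,-0.0145,0],
  [0,0,0,-0.08,-0.0225,0],
  [0,0,0,-0.1064,-0.0298,0],
  [0,0,0,-0.1064,-0.0298,0],
])

```text
time: 23.08
position: [0.4558, 0.1061, 0.1445]
eef_rot: [[-0.284, 0.959, -0.001], [0.959, 0.284, 0.01], [0.01, 0.002, -1.0]]
force: [-0.3, -0.0, 0.4]
gripper_width: 0.0885
grip_force: 0.0
```

```bash
python3 - <<'E'
from h import *
s=arm.sense();print(s["position"],s["joint_positions"],s["eef_rot"])
for n in("top","side"):
  p,d=arm.read_camera(n);W=cloud(n,d);z=W[...,2]
  m=(abs(W[...,0]-.449)<.06)&(abs(W[...,1]-.13)<.06)&(z>.049)&(z<.06);print(n,rect(W,m),np.median(z[m]))
E
```

```text
[0.45575579 0.10610007 0.14447027] [-44.73718954  19.6644666   32.09696881 119.3191777  -15.53674169
  44.83958041  13.50010693] [[-0.28449493  0.95867647 -0.00143296]
 [ 0.95862343  0.28449444  0.01019942]
 [ 0.01018561  0.00152801 -0.99994696]]
top (0, array([0., 0.]), array([0., 0.]), 0.0) nan
side (368, array([446.2, 133.5]), array([68.5, 47.7]), 17.0) 0.05334912456529797
  return _methods._mean(a, axis=axis, dtype=dtype,
  ret = ret.dtype.type(ret / rcount)
```

Call:
play_rows([
  [-0.003,0.008,0,0,0,-0.029],
  [-0.006,0.016,0,0,0,-0.058],
  [-0.009,0.022,0,0,0,-0.087],
  [-0.009,0.027,0,0,0,-0.116],
  [-0.009,0.027,0,0,0,-0.145],
  [-0.009,0.027,0,0,0,-0.174],
  [-0.009,0.027,0,0,0,-0.2],
  [-0.009,0.027,0,0,0,-0.23],
  [-0.009,0.027,0,0,0,-0.252],
  [-0.009,0.027,0,0,0,-0.252],
  [-0.009,0.027,0,0,0,-0.252],
])

```text
time: 24.55
position: [0.4492, 0.1256, 0.1455]
eef_rot: [[0.966, 0.259, 0.01], [0.259, -0.966, -0.001], [0.009, 0.004, -1.0]]
force: [0.1, -0.8, -0.1]
gripper_width: 0.0879
grip_force: 0.0
```

```bash
python3 - <<'E'
from h import *
s=arm.sense();print(s["position"],s["joint_positions"],s["eef_rot"])
E
```

```text
[0.449219   0.1255945  0.14547887] [-65.1862482   25.5213284   55.27108187 120.6290949  -28.52119665
  47.27522647 -67.65715303] [[ 0.96576877  0.25920864  0.01007803]
 [ 0.25923471 -0.96581341 -0.00135034]
 [ 0.00938347  0.00391669 -0.9999483 ]]
```

Call:
play_rows([
  [-0.002,0.007,-0.04,-0.0004,0.0015,0.002],
  [-0.002,0.007,-0.08,-0.0004,0.0015,0.002],
  [-0.002,0.007,-0.11,-0.0004,0.0015,0.002],
  [-0.002,0.007,-0.14,-0.0004,0.0015,0.002],
  [-0.002,0.007,-0.155,-0.0004,0.0015,0.002],
  [-0.002,0.007,-0.163,-0.0004,0.0015,0.002],
  [-0.002,0.007,-0.163,-0.0004,0.0015,0.002],
])

```text
time: 25.42
position: [0.4473, 0.134, -0.017]
eef_rot: [[0.962, 0.271, 0.002], [0.271, -0.962, -0.003], [0.001, 0.004, -1.0]]
force: [0.4, -0.4, 0.0]
gripper_width: 0.0879
grip_force: 0.0
```

```bash
python3 - <<'E'
from h import *
s=arm.sense();print(s["position"],s["force"],s["joint_positions"],s["eef_rot"])
q,_=arm.read_camera("side")
cv2.imwrite("pics/c7.png",cv2.resize(q[110:270,180:340,::-1],(560,560)))
E
```

```text
[ 0.44732119  0.13398232 -0.01700853] [ 0.4143373  -0.36614881  0.02406595] [-49.50279955  41.13528386  34.4480533  123.35478581 -48.06948192
  29.71036037 -52.40227016] [[ 9.62484684e-01  2.71331817e-01  1.50957070e-03]
 [ 2.71335461e-01 -9.62479068e-01 -3.33322115e-03]
 [ 5.48521253e-04  3.61777437e-03 -9.99993305e-01]]
```

View pics/c7.png

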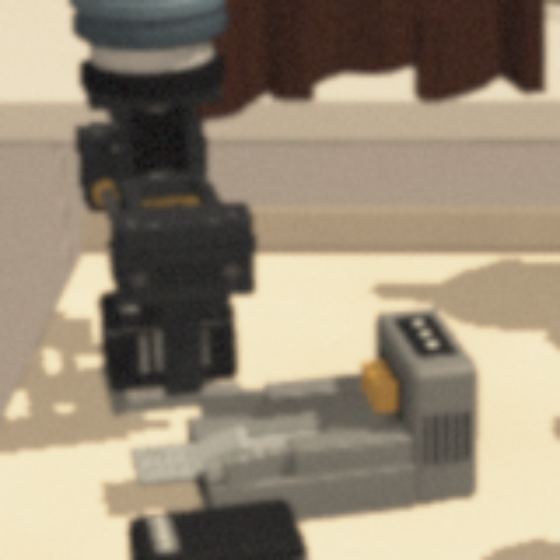

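The fingers straddle the regripped pack at crop (180,340). They are about 4 mm forward of its middle, which is fine. Close and lift.

Call:
play_rows([
  [0,0,0,0,0,0],
  [0,0,0,0,0,0],
  [0,0,0,0,0,0],
  [0,0,0,0,0,0],
  [0,0,0,0,0,0],
  [0,0,0,0,0,0],
], hand=0)

```text
time: 26.22
position: [0.4469, 0.1345, -0.0171]
eef_rot: [[0.962, 0.272, 0.001], [0.272, -0.962, -0.003], [0.0, 0.003, -1.0]]
force: [-1.4, 1.5, 2.2]
gripper_width: 0.0437
grip_force: 30.0
```

Call:
play_rows([
  [0,0,0.01,0,0,0],
  [0,0,0.04,0,0,0],
  [0,0,0.07,0,0,0],
  [0,-0.002,0.075,0,0,0],
  [0,-0.002,0.075,0,0,0],
])

```text
time: 26.85
position: [0.4468, 0.1319, 0.0576]
eef_rot: [[0.963, 0.271, 0.001], [0.271, -0.963, -0.004], [0.0, 0.004, -1.0]]
force: [0.6, 0.4, -3.8]
gripper_width: 0.0438
grip_force: 30.0
```

```bash
python3 - <<'E'
from h import *
s=arm.sense();P=s["position"];print(P,s["gripper_width"],s["eef_rot"],s["joint_positions"])
p,d=arm.read_camera("side");W=cloud("side",d)
e=np.array([.9627,.2706]);n=np.array([-.2706,.9627]);q=W[...,:2]-P[:2];a=q@e;b=q@n;z=W[...,2]
for lo,hi in((.075,.083),(.085,.1),(.1,.115)):
  m=(abs(b)<.045)&(abs(a)<.06)&(z>lo)&(z<hi);print(lo,m.sum(),np.percentile(a[m],[0,1,3,97,99,100]).round(4))
m=(abs(b)<.045)&(abs(a)<.05)&(z>.04)&(z<.14);print("lowest",np.sort(z[m])[:10].round(4))
E
```

```text
[0.44678782 0.13190583 0.05759117] 0.0437975789477366 [[ 9.62516617e-01  2.71219616e-01  1.29668414e-03]
 [ 2.71222586e-01 -9.62509839e-01 -3.62201481e-03]
 [ 2.65709774e-04  3.83793947e-03 -9.99992600e-01]] [-56.96271083  34.0817799   44.59301975 123.01116291 -39.21452689
  38.07434228 -59.28007325]
0.075 183 [-0.0355 -0.0354 -0.0348  0.0314  0.0331  0.0337]
0.085 262 [-0.0355 -0.0353 -0.0351  0.0316  0.0334  0.0339]
0.1 315 [-0.0357 -0.0355 -0.0352  0.0318  0.034   0.0348]
lowest [0.074  0.0742 0.0744 0.0747 0.0748 0.075  0.075  0.075  0.075  0.0752]
```

Call:
play_rows([
  [0.008,-0.035,0,0,0,0],
  [0.018,-0.08,0,0,0,0],
  [0.026,-0.11,0,0,0,0],
  [0.029,-0.123,0,0,0,0],
  [0.029,-0.123,0,0,0,0],
  [0.029,-0.123,-0.01,0,0,0],
  [0.029,-0.123,-0.02,0,0,0],
  [0.029,-0.123,-0.02,0,0,0],
  [0.029,-0.123,-0.02,0,0,0],
])

```text
time: 28.02
position: [0.476, 0.0093, 0.0377]
eef_rot: [[0.962, 0.272, 0.001], [0.272, -0.962, -0.004], [0.0, 0.004, -1.0]]
force: [0.8, -0.5, -2.9]
gripper_width: 0.0438
grip_force: 30.0
```

```bash
python3 - <<'E'
from h import *
s=arm.sense();P=s["position"];print(P,s["force"],s["eef_rot"],s["joint_positions"],P[:2]@[.9627,.2706],P[:2]@[-.2706,.9627])
E
```

```text
[0.47599968 0.00926241 0.03772813] [ 0.78873359 -0.540131   -2.88197279] [[ 9.62388548e-01  2.71674490e-01  1.11973369e-03]
 [ 2.71676786e-01 -9.62381566e-01 -3.66689954e-03]
 [ 8.14079975e-05  3.83318778e-03 -9.99992650e-01]] [-38.64478072  36.32579724  41.1015059  121.89546992 -40.74201624
  36.25726746 -43.01580642] 0.46075130287468774 -0.1198885887336222
```

Call:
play_rows([
  [0,-0.0003,-0.01,0,0,0],
  [0,-0.0003,-0.018,0,0,0],
  [0,-0.0003,-0.024,0,0,0],
  [0,-0.0003,-0.028,0,0,0],
  [0,-0.0003,-0.0302,0,0,0],
  [0,-0.0003,-0.0302,0,0,0],
])

```text
time: 28.78
position: [0.4761, 0.0087, 0.0076]
eef_rot: [[0.963, 0.271, 0.001], [0.271, -0.963, -0.004], [0.0, 0.004, -1.0]]
force: [0.5, -0.1, -2.1]
gripper_width: 0.0437
grip_force: 30.0
```

Call:
play_rows([
  [0.004,0.0011,-0.0004,0,0,0],
  [0.01,0.0028,-0.0004,0,0,0],
  [0.016,0.0045,-0.0004,0,0,0],
  [0.022,0.0062,-0.0004,0,0,0],
  [0.027,0.0076,-0.0004,0,0,0],
  [0.027,0.0076,-0.0004,0,0,0],
])

```text
time: 29.52
position: [0.5035, 0.0165, 0.0072]
eef_rot: [[0.962, 0.272, 0.002], [0.272, -0.962, -0.004], [0.001, 0.004, -1.0]]
force: [-0.0, 0.2, -2.7]
gripper_width: 0.0438
grip_force: 30.0
```

Call:
play_rows([
  [0.005,0.0014,0,0,0,0],
  [0.01,0.0028,0,0,0,0],
  [0.015,0.0042,0,0,0,0],
  [0.0193,0.0054,0,0,0,0],
  [0.0193,0.0054,0,0,0,0],
])

```text
time: 30.15
position: [0.5202, 0.0211, 0.0071]
eef_rot: [[0.963, 0.271, -0.003], [0.271, -0.963, -0.004], [-0.004, 0.003, -1.0]]
force: [-7.4, -2.1, 6.2]
gripper_width: 0.0438
grip_force: 30.0
```

Call:
play_rows([
  [0.0015,0.0004,0.0003,0,0,0],
  [0.003,0.0008,0.0005,0,0,0],
  [0.003,0.0008,0.0005,0,0,0],
])

```text
time: 30.52
position: [0.525, 0.0224, 0.0076]
eef_rot: [[0.963, 0.271, 0.0], [0.271, -0.963, -0.004], [-0.001, 0.004, -1.0]]
force: [-4.1, -1.9, 0.9]
gripper_width: 0.0439
grip_force: 30.0
```

```bash
python3 - <<'E'
from h import *
s=arm.sense();P=s["position"];print(P,s["force"],s["torque"],P[:2]@[.9627,.2706],P[:2]@[-.2706,.9627])
p,d=arm.read_camera("side");W=cloud("side",d)
e=np.array([.9627,.2706]);n=np.array([-.2706,.9627]);q=W[...,:2]-P[:2];a=q@e;b=q@n;z=W[...,2]
k=(p.max(2)<75)
for lo,hi in((.05,.06),(.06,.07),(.07,.076)):
  m=k&(abs(b)<.035)&(abs(a)<.05)&(z>lo)&(z<hi);print(lo,m.sum(),np.percentile(a[m],[0,1,3,97,99,100]).round(4))
# head face and pack tail relative to P
m=(abs(b)<.045)&(a>.03)&(a<.12)&(z>.060)&(z<.078);print("head a",np.percentile(a[m],[0,1,5,95,99]).round(4))
f=np.load("side0.npz");W=cloud("side",f["d"]);q=W[...,:2]-P[:2];a=q@e;b=q@n;z=W[...,2];k=f["p"].max(2)<75
for lo,hi in((.05,.06),(.06,.07),(.07,.076)):
  m=k&(abs(b)<.035)&(abs(a)<.06)&(z>lo)&(z<hi);print("seated",lo,m.sum(),np.percentile(a[m],[0,1,3,97,99,100]).round(4))
E
```

```text
[0.52496074 0.02238368 0.00764067] [-4.12312987 -1.87321251  0.9066061 ] [-0.26306526  1.11503326 -0.02182117] 0.5114367324102921 -0.1205056089899558
0.05 154 [-0.0358 -0.0357 -0.0355  0.0467  0.0469  0.047 ]
0.06 146 [-0.0358 -0.0357 -0.0355  0.0467  0.0469  0.047 ]
0.07 101 [-0.0355 -0.0353 -0.0352  0.0313  0.0332  0.0333]
head a [0.0303 0.0309 0.0333 0.077  0.0788]
seated 0.05 176 [-0.0259 -0.0256 -0.0255  0.0467  0.0468  0.047 ]
seated 0.06 185 [-0.0258 -0.0256 -0.0254  0.0462  0.047   0.0478]
seated 0.07 202 [-0.0257 -0.0255 -0.0252  0.059   0.0596  0.0598]
```

Call:
play_rows([
  [0.002,0.0005,0,0,0,0],
  [0.004,0.001,0,0,0,0],
  [0.006,0.0016,0,0,0,0],
  [0.008,0.0022,0,0,0,0],
  [0.008,0.0022,0,0,0,0],
])

```text
time: 31.2
position: [0.5306, 0.024, 0.0072]
eef_rot: [[0.963, 0.27, -0.004], [0.27, -0.963, -0.004], [-0.004, 0.003, -1.0]]
force: [-8.9, -1.9, 5.4]
gripper_width: 0.0438
grip_force: 30.0
```

Call:
play_rows([
  [0.001,0.0003,0,0,0,0],
  [0.002,0.0006,0,0,0,0],
  [0.003,0.0008,0,0,0,0],
  [0.003,0.0008,0,0,0,0],
])

```text
time: 31.7
position: [0.532, 0.0244, 0.0071]
eef_rot: [[0.963, 0.27, -0.006], [0.27, -0.963, -0.004], [-0.007, 0.002, -1.0]]
force: [-13.4, -2.9, 7.8]
gripper_width: 0.0439
grip_force: 30.0
```

Call:
play_rows([
  [0.0007,0.0002,0.0005,0,0,0],
  [0.0015,0.0004,0.0008,0,0,0],
  [0.0015,0.0004,0.0008,0,0,0],
])

```text
time: 32.08
position: [0.5334, 0.0247, 0.0074]
eef_rot: [[0.963, 0.27, -0.007], [0.27, -0.963, -0.004], [-0.007, 0.002, -1.0]]
force: [-12.0, -3.5, 2.1]
gripper_width: 0.0434
grip_force: 30.0
```

```bash
cat >> h.py <<'E'
def chk():
    s=arm.sense();P=s["position"];print(P,s["force"],"e",P[:2]@[.9627,.2706])
    e=np.array([.9627,.2706]);n=np.array([-.2706,.9627])
    r=[]
    f=np.load("side0.npz")
    for p,d in((f["p"],f["d"]),arm.read_camera("side")):
        W=cloud("side",d);q=W[...,:2]-[.5348,.0213];a=q@e;b=q@n;z=W[...,2]
        m=(p.max(2)<75)&(abs(b)<.035)&(a<0)&(a>-.06)&(z>.05)&(z<.07);r.append(np.percentile(a[m],[0,1,3]))
        m=(abs(b)<.022)&(a>-.095)&(a<-.064)&(z>.005)&(z<.035);r.append(np.median(z[m]))
    print("tail diff mm",((r[2]-r[0])*1000).round(2),"pad z before/now",r[1],r[3])
E
python3 -c "from h import *;chk()"
```

```text
[0.53336168 0.02474938 0.00740851] [-11.99153986  -3.50168694   2.08823519] e 0.5201644675287617
tail diff mm [-0.88 -0.92 -0.92] pad z before/now 0.021557810418001755 0.016233674602100234
```

Call:
play_rows([
  [0.0008,0.0002,0.0002,0,0,0],
  [0.0014,0.0004,0.0003,0,0,0],
  [0.0014,0.0004,0.0003,0,0,0],
])

```text
time: 32.5
position: [0.535, 0.0252, 0.0074]
eef_rot: [[0.963, 0.27, -0.006], [0.27, -0.963, -0.004], [-0.007, 0.003, -1.0]]
force: [-9.8, -3.6, -3.3]
gripper_width: 0.0438
grip_force: 30.0
```

```bash
python3 -c "from h import *;chk()"
```

```text
[0.53498498 0.02520009 0.00743192] [-9.77630003 -3.59786854 -3.34646335] e 0.5218491857442495
tail diff mm [0.81 0.79 0.74] pad z before/now 0.021557810418001755 0.02146940779676157
```

The pad is back at its full height, so the catch has clicked. Release and rise.

Call:
play_rows([
  [-0.001,-0.0003,0,0,0,0],
  [-0.001,-0.0003,0,0,0,0],
  [-0.001,-0.0003,0,0,0,0],
  [-0.001,-0.0003,0,0,0,0],
  [-0.001,-0.0003,0.03,0,0,0],
  [-0.001,-0.0003,0.07,0,0,0],
  [-0.001,-0.0003,0.12,0,0,0],
  [-0.001,-0.0003,0.12,0,0,0],
], hand=100)

```text
time: 33.55
position: [0.541, 0.026, 0.132]
eef_rot: [[0.962, 0.271, 0.008], [0.271, -0.963, -0.002], [0.007, 0.004, -1.0]]
force: [-0.6, -0.5, -0.2]
gripper_width: 0.088
grip_force: 0.0
```

```bash
python3 - <<'E'
from h import *
chk()
p,d=arm.read_camera("side");W=cloud("side",d);z=W[...,2]
m=(abs(W[...,0]-.5)<.06)&(abs(W[...,1]+.119)<.05)&(z>.049)&(z<.06);print("charged",rect(W,m),np.median(z[m]))
m=(abs(W[...,0]-.535)<.06)&(abs(W[...,1]-.023)<.05)&(z>.0745)&(z<.083)&(p.max(2)<90);print("flat",rect(W,m),np.median(z[m]))
E
```

```text
[0.54104421 0.02603068 0.13203605] [-0.60684377 -0.50264762 -0.16024077] e 0.5279071657566551
tail diff mm [-0.09 -0.18 -0.2 ] pad z before/now 0.021557810418001755 0.020427099075488203
charged (784, array([ 501.3, -123.2]), array([70.1, 44.3]), 15.24) 0.05358115593931506
flat (364, array([535.4,  18.8]), array([69.7, 39.8]), 14.58) 0.07751580321795645
```

```bash
python3 -c "
from h import *
chk();chk();print(arm.hand_in())"
```

```text
[0.5383899  0.02655252 0.12883376] [-0.78860136 -0.23069189 -0.23045114] e 0.5254930691367874
tail diff mm [-0.09 -0.15 -0.21] pad z before/now 0.021557810418001755 0.02033824407410026
[0.53770397 0.02644823 0.12810432] [-0.14032001  1.03968854 -0.17787236] e 0.5248044996321122
tail diff mm [-0.3  -0.24 -0.28] pad z before/now 0.021557810418001755 0.02027460519297805
the job is handed in; nothing more can be done
None
```

Job handed in, verdict not returned: by the last camera check the flat pack sits within about 0.3 mm of its seat with the catch up (pad about 1 mm lower than at the start, inside the limit), and the charged pack stands upright about 0.14 m from the charger.

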